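Clamp the recording chamber on the microscope stage board

TASK

Clamp the white recording chamber down on its stage board: push the swing clamp's bright metal strap round over the chamber until it meets its stop with the rubber foot above the brass disc, and only then push the red cam lever fully down so that the foot presses on the disc. Leave the chamber seated where it is and do not disturb the dish, the bottle or the slide box.

Things in the scene. Friction and masses are not known exactly. Their poses are not given: they have to be found in the camera images.
- board: Dark grey breadboard, 225 x 300 x 12.5 mm (its x, y, z), with a grid of small black holes, fixed to the black bench. Origin: centre of its underside; z up. On it: the chamber centred at (0, +82.5 mm), held by a 10 mm steel dowel pin on each side and under a dark steel ledge at its +y edge (ledge top 42 mm above the bench); and the clamp, whose fixed vertical column (26 mm diameter) has its axis at (0, -60 mm). The clamp's strap turns about that axis.
- chamber: Loose white plastic recording chamber, 110 x 110 x 20 mm, 0.3 kg, with a 60 mm round glass-bottomed bath in its middle and two thin steel tubes. Origin: centre of its underside. Its top lies 32.5 mm above the bench, the brass disc 34.5 mm.
- disc (a point): Centre of the top of the brass clamping disc (20 mm diameter, 2 mm proud) on the chamber's edge nearest the clamp column; 100 mm from the column's axis, towards the board's +y.
- foot (a point): Centre of the underside of the strap's black rubber foot (15 mm diameter), 100 mm from the column's axis. While the lever is up it is 37 mm above the bench, 2.5 mm higher than the disc; pushing the lever down sinks it onto the disc.
- strap: The clamp strap: a flat bright aluminium bar 22 mm wide and 10 mm thick, with a round nose, reaching 121 mm from the column's axis and 18 mm behind it. Its underside is 52.5 mm and its upper side 62.5 mm above the bench; the screw of the foot rises to 75 mm at 100 mm from the axis. Origin: on the column's axis at bench height; x points along the strap towards the foot, z up. Light friction (1.5 N at the foot): it stays where left.
- swivel (a joint): Turn of the strap (and of the lever with it) about the column, rad: 0 = swung fully away, grows as it swings over the chamber (clockwise seen from above), 1.745 = against its stop, with the strap along the board's +y and the foot centred over the disc. Starts between 0 and 0.55.
- lever (a joint): Cam lever, rad: 0 = fully up, 0.96 = fully down and level (clamped). It stays where it is left; the push needed is about 4 N at 60 mm and up to 8 N at 40 mm from its pivot, most at the end of its travel.
- lever_end (a point): Middle of the upper side of the red cam lever near its free end, 78 mm from the lever's pivot. The pivot is level, on the column's axis, 82 mm above the bench; the lever, 18 mm wide and 8 mm thick, points the opposite way to the foot (to the strap's -x) and, while up, rises outward at 55 degrees, its free end about 155 mm above the bench; fully down it is level, its upper side 90 mm above the bench.
- dish: Covered glass dish, 62 mm diameter, 16 mm high, loose on the bench by the board. Origin: centre of its underside. Leave it alone.
- saline: Small amber bottle with black cap, 32 mm diameter, 75 mm high, loose on the bench. Origin: centre of its underside. Leave it alone.
- slidebox: Green slide box, 36 x 82 x 32 mm (its x, y, z), loose on the bench. Origin: centre of its underside. Leave it alone.
Things that resemble listed ones, but are neither listed nor needed, are in the scene too. Of the things shaped like the chamber, the white one is meant.

How it is judged:
By the outcome, as a careful person would: the job done as asked, in the order asked, and still so for the second after the job is handed in, with the robot touching nothing.
It also fails if it takes over 59 s, if anything falls off the work surface, if the arm or the gripper's body presses on something with over 40 N, if the wrist force passes 120 N, or if a joint passes its speed limit or range.

ROBOT

A 6-joint arm with a two-finger parallel gripper is mounted at the origin on the work surface. World frame = base frame: x ahead of the robot, y to its left, z up, the work surface at z = 0. Lengths are in mm, angles in rad, forces in N, time in s.
With the tool pointing down it reaches from about 350 to 975 mm from the base axis. Payload 7.1 kg.
Tool frame: the origin (TCP) lies between the finger pads; the fingertips stand 8 mm ahead of it and the grasp point (between the pads) lies 11 mm behind it (ctrl.tips_ahead is the distance from the TCP to the fingertips, in mm); y points along the fingers, z is the direction in which the jaws open and shut, and the axes are right-handed (so a half turn about y gives the same grasp; the last joint's range is limited). The gripper opens to 88 mm and grips with 3 to 60 N. Pads are 20 mm wide; open, the fingers measure 115 mm over their backs; the gripper's body (75 mm by 178 mm) begins 61 mm behind the grasp point.
Start: joints at [1.116, 0.423, 1.63, -0, 1.089, -0.019], TCP at [263.802, 566.58, 230.675] pointing down, gripper open.
Joint ranges: [-3, 3], [-0.9, 2.11], [0.09, 2.58], [-1.31, 4.45], [0.11, 2.69], [-2.54, 2.54]. Speed limits (rad/s): [2.39, 2.39, 3.01, 3.14, 3.14, 3.14].

INTERFACE

Orientations are given as a rotation vector (axis times angle).
In Python, from workcell import ctrl gives the robot as it stands.
- The arm moves only by the shell command python3 -m creep 'ROWS'. ROWS is JSON, a list of rows, each an object of numbers: "tx", "ty", "tz": the shift along the world's x, y, z in mm; "rx", "ry", "rz": the turn, a rotation vector about the world's x, y, z in rad; "fingers": the closure in counts, from 0 (fully open) to 255 (shut). A call has 1 to 10 rows; each row is the pose to reach, as a shift and turn from the pose commanded when the call began; what a row does not reach only later rows make up. A row lasts 1/8 s, in which the tool goes at most 62.5 mm and 10.7 degrees, less where a joint would pass 70% of its speed; a pose out of reach is approached as far as the arm can. A call with a gripper value outside its range is refused whole. The fingers move at their own pace and stop on an object; the grip force is fixed at half the most. Time passes only in rows, so rows that repeat a pose let the fingers close. It gives the time, the measured TCP pose, the force and the opening at its end, in the units of the state.
- ctrl.get_obs(): the state, without advancing time (a new reading comes with each control period).
- ctrl.get_image(name): name is "scene" or "top" or "wrist"; returns a dict with "pixels" (384x512x3 uint8, blue, green, red), "intrinsics" (3x3 intrinsics, pixels), "rvec" (rotation vector, rad) and "tvec" (3), from world to camera coordinates, as OpenCV has them. Camera axes: x right, y down, z forward; pixel columns grow to the right and rows downward; lengths in mm; the calibration is good to about 2 mm. A picture is of the moment at which its call begins. There is no depth.
- ctrl.close_job(): hands the job in, once; it reports no verdict.
The state is a dict: "t": time; "qpos": joint angles; "qvel": joint speeds; "joint_torque": joint torques, N m; "ee_pos": TCP position; "orientation": TCP orientation; "ft_force": force on the tool from outside, world axes, zero at the start; "moment": the same for the moment, N m; "width": finger opening in mm.
Only numpy, scipy, OpenCV 4.12 (cv2) and the standard library are available. Lean on these libraries where they do the work, as an engineer would, in place of code of your own. Each camera call takes 0.05 s, during which the arm holds its last target.

## Working session

There is one attempt and no reset: what is moved stays moved. The work goes in short steps, Python scripts to look and compute and a shell command to move; the robot and the scene stay as the last step left them, time stands still between calls to the robot, and variables do not carry over. Pictures are saved under pics/ and viewed, and the job is handed in when it is done.

```bash
ls; mkdir -p pics; cat > h.py <<'E'
import numpy as np, cv2
from workcell import ctrl
def cam(n):
    d=ctrl.get_image(n); return d
def save(d,name,crop=None,s=1):
    im=np.array(d["pixels"])
    if crop: x0,y0,x1,y1=crop; im=im[y0:y1,x0:x1]
    im=cv2.resize(im,None,fx=s,fy=s,interpolation=cv2.INTER_CUBIC); cv2.imwrite("pics/"+name,im)
def proj(d,p):
    return cv2.projectPoints(np.array(p,float).reshape(-1,3),np.array(d["rvec"],float),np.array(d["tvec"],float),np.array(d["intrinsics"],float),None)[0].reshape(-1,2)
def back(d,uv,z):
    K=np.array(d["intrinsics"],float);R=cv2.Rodrigues(np.array(d["rvec"],float))[0];t=np.array(d["tvec"],float).ravel()
    c=-R.T@t; r=R.T@np.linalg.inv(K)@np.array([uv[0],uv[1],1.]); return c+r*(z-c[2])/r[2]
E
python3 - <<'E'
from h import *
import pickle
D={n:cam(n) for n in("scene","top","wrist")}
pickle.dump(D,open("d0.pkl","wb"))
for n in D: save(D[n],n+"0.png",s=1.5)
o=ctrl.get_obs(); print(o)
E
```

```text
pics
{'t': 0.15, 'qpos': array([ 1.11599469e+00,  4.23665610e-01,  1.63046476e+00, -1.40152237e-05,
        1.08859824e+00, -1.89760733e-02]), 'qvel': array([ 0.0008567 , -0.00357718, -0.00289237, -0.0007268 ,  0.00022407,
        0.00057039]), 'joint_torque': array([ 1.62163128e-04, -5.44980848e+01, -2.73918110e+01,  6.43858477e-02,
        2.04389408e-02, -8.06348703e-05]), 'ee_pos': array([263.64088468, 566.2338983 , 230.09959903]), 'orientation': array([-1.54474817,  0.34205395, -0.34165149]), 'ft_force': array([-0.38132941,  0.2962377 ,  0.1288748 ]), 'moment': array([-0.08256091, -0.03289756,  0.00870797]), 'width': 87.62407276734508}
```

View pics/scene0.png

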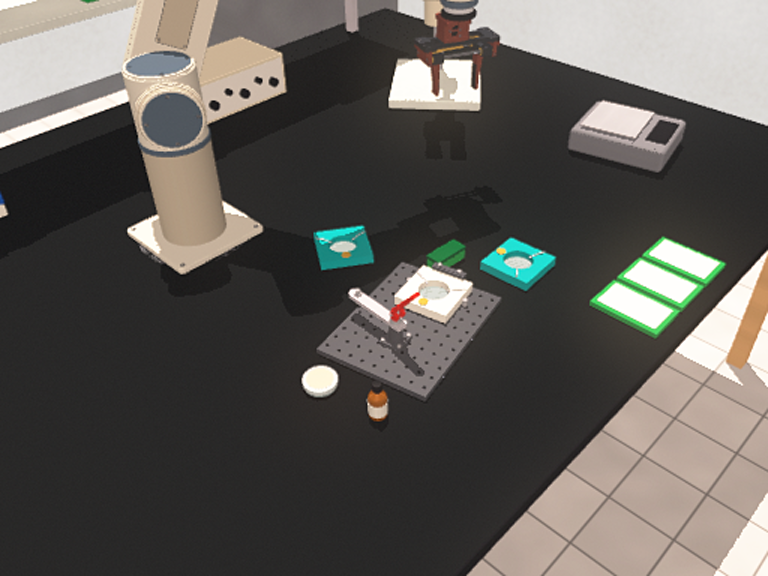

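View pics/top0.png

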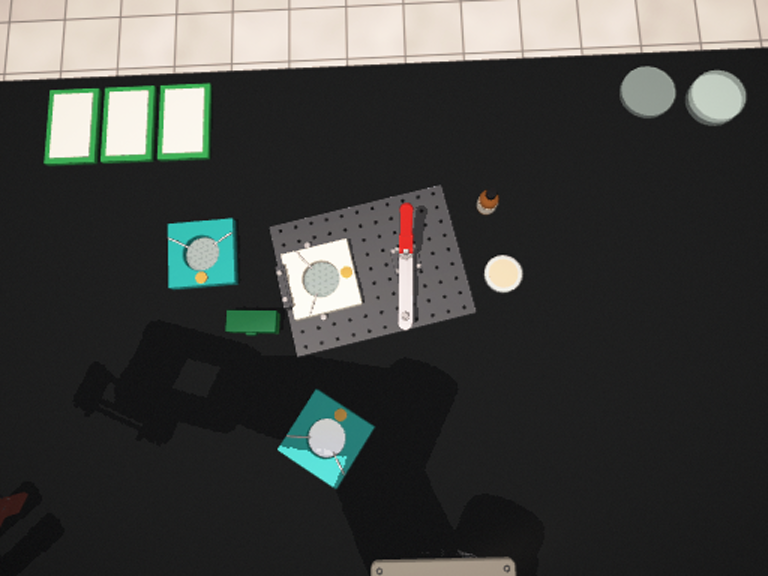

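View pics/wrist0.png

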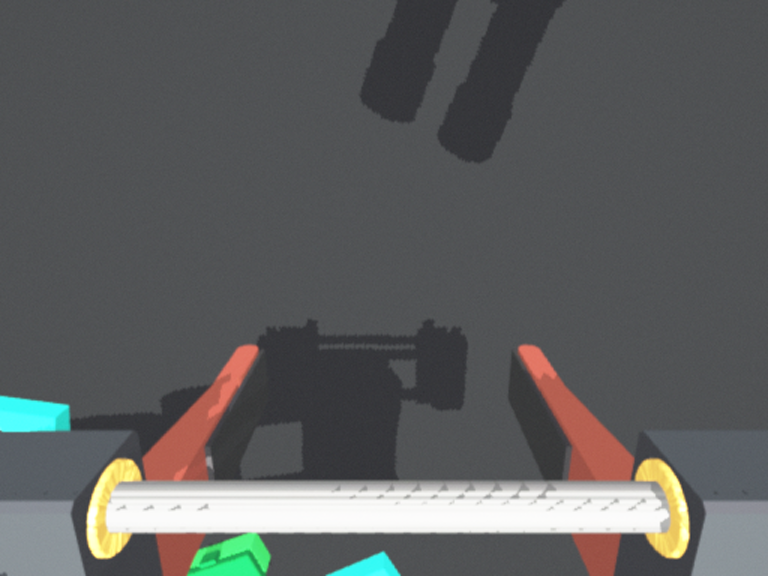

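```bash
python3 - <<'E'
from h import *
import pickle
D=pickle.load(open("d0.pkl","rb"))
d=D["top"]; save(d,"topc.png",(140,110,360,250),3.6)
save(D["scene"],"scenec.png",(190,150,350,290),4)
for n,uv,z in [("c1",(270,227),12.5),("c2",(440,186),12.5),("c3",(475,312),12.5),("c4",(298,356),12.5),("foot",(405,316),75),("disc",(346,272),34.5),("levtip",(406,206),155),("dish",(503,273),16),("box",(252,321),32),("bottlecap",(491,195),75),("chamber",(321,279),20)]:
    print(n,back(d,(uv[0]/1.5,uv[1]/1.5),z).round(1))
E
```

```text
c1 [639.2 265.   12.5]
c2 [699.9 -24.3  12.5]
c3 [483.5 -71.1  12.5]
c4 [421.4 218.1  12.5]
foot [473.3  43.1  75. ]
disc [552.8 135.8  34.5]
levtip [622.2  36.5 155. ]
dish [ 545.7 -119.8   16. ]
box [478.5 288.7  32. ]
bottlecap [660.  -98.8  75. ]
chamber [545.5 178.5  20. ]
```

View pics/topc.png

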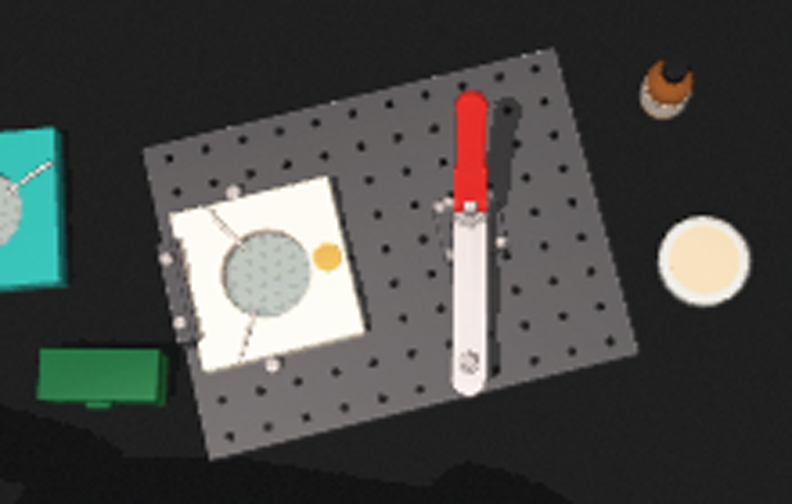

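View pics/scenec.png

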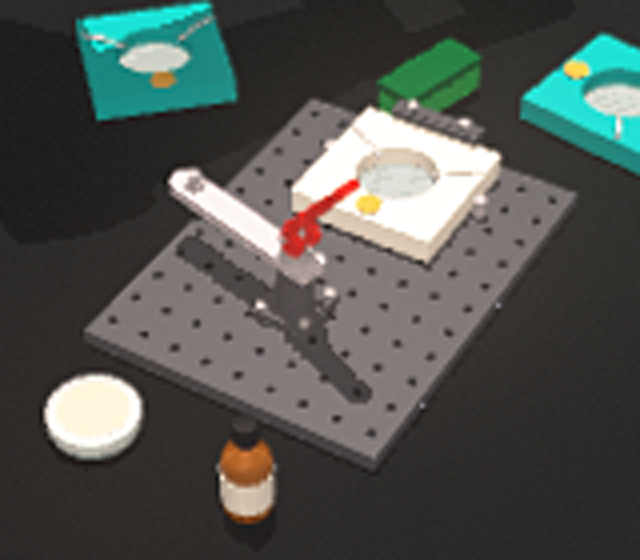

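```bash
python3 - <<'E'
from h import *
from scipy.spatial.transform import Rotation as R
o=ctrl.get_obs(); M=R.from_rotvec(o["orientation"]).as_matrix(); print(M.round(3), ctrl.tips_ahead)
col=np.array([573.3,38.3])
for a in [177.25,101.8]:
    s=np.array([np.cos(np.radians(a)),np.sin(np.radians(a))]); n=np.array([-s[1],s[0]]) # trailing side (ccw)
    for off in (40,25): 
        p=col+85*s+off*n; print(a,off,p.round(1),(p-o["ee_pos"][:2]).round(1))
jz=M[:,2]; print("jaw az",np.degrees(np.arctan2(jz[1],jz[0])))
E
```

```text
[[ 0.907 -0.     0.422]
 [-0.422 -0.001  0.907]
 [-0.    -1.    -0.001]] 8.0
177.25 40 [486.5   2.4] [ 222.8 -563.8]
177.25 25 [487.2  17.4] [ 223.6 -548.8]
101.8 40 [516.8 113.3] [ 253.1 -452.9]
101.8 25 [531.4 116.4] [ 267.8 -449.8]
jaw az 65.02940743724766
```

```bash
python3 -m creep '[{"tx":22,"ty":-56,"rz":0.04,"fingers":255},{"tx":45,"ty":-112,"rz":0.08,"fingers":255},{"tx":67,"ty":-168,"rz":0.12,"fingers":255},{"tx":90,"ty":-225,"rz":0.16,"fingers":255},{"tx":111,"ty":-281,"rz":0.2,"fingers":255},{"tx":134,"ty":-338,"rz":0.24,"fingers":255},{"tx":156,"ty":-394,"rz":0.28,"fingers":255},{"tx":178,"ty":-450,"rz":0.32,"fingers":255},{"tx":200,"ty":-507,"rz":0.36,"fingers":255},{"tx":223,"ty":-564,"rz":0.388,"fingers":255}]'
```

```text
schema error: expected keys tx, ty, tz, rx, ry, rz, fingers
```

```bash
python3 -m creep '[{"tx":22,"ty":-56,"tz":0,"rx":0,"ry":0,"rz":0.04,"fingers":255},{"tx":45,"ty":-112,"tz":0,"rx":0,"ry":0,"rz":0.08,"fingers":255},{"tx":67,"ty":-168,"tz":0,"rx":0,"ry":0,"rz":0.12,"fingers":255},{"tx":90,"ty":-225,"tz":0,"rx":0,"ry":0,"rz":0.16,"fingers":255},{"tx":111,"ty":-281,"tz":0,"rx":0,"ry":0,"rz":0.2,"fingers":255},{"tx":134,"ty":-338,"tz":0,"rx":0,"ry":0,"rz":0.24,"fingers":255},{"tx":156,"ty":-394,"tz":0,"rx":0,"ry":0,"rz":0.28,"fingers":255},{"tx":178,"ty":-450,"tz":0,"rx":0,"ry":0,"rz":0.32,"fingers":255},{"tx":200,"ty":-507,"tz":0,"rx":0,"ry":0,"rz":0.36,"fingers":255},{"tx":223,"ty":-564,"tz":0,"rx":0,"ry":0,"rz":0.388,"fingers":255}]'; python3 -c "
from h import *
o=ctrl.get_obs();print(o['qpos'],o['orientation'],o['ee_pos'])"
```

```text
t: 1.4
ee_pos: [487.2, 0.6, 230.8]
orientation: [-1.57, 0.037, -0.037]
ft_force: [2.2, 0.4, -0.1]
width: 0.4
[-2.33093432e-02  2.19962538e-01  1.92793823e+00  1.61329955e-04
  9.93351237e-01 -1.54728752e+00] [-1.57034711  0.0365712  -0.03710629] [487.19779104   0.58570073 230.77865881]
```

```bash
python3 -m creep '[{"tx":0,"ty":0,"tz":-40,"rx":0,"ry":0,"rz":0,"fingers":255},{"tx":0,"ty":0,"tz":-80,"rx":0,"ry":0,"rz":0,"fingers":255},{"tx":0,"ty":0,"tz":-120,"rx":0,"ry":0,"rz":0,"fingers":255},{"tx":0,"ty":0,"tz":-150,"rx":0,"ry":0,"rz":0,"fingers":255},{"tx":0,"ty":0,"tz":-170,"rx":0,"ry":0,"rz":0,"fingers":255},{"tx":0,"ty":0,"tz":-177,"rx":0,"ry":0,"rz":0,"fingers":255},{"tx":0,"ty":0,"tz":-177,"rx":0,"ry":0,"rz":0,"fingers":255}]'; python3 - <<'E'
from h import *
save(cam("scene"),"s1.png",(170,80,370,290),2.8); save(cam("top"),"t1.png",(140,110,360,250),3.6)
E
```

```text
t: 2.28
ee_pos: [486.7, 2.6, 53.6]
orientation: [-1.57, 0.038, -0.037]
ft_force: [-0.1, -0.1, 0.3]
width: 0.7
```

View pics/s1.png

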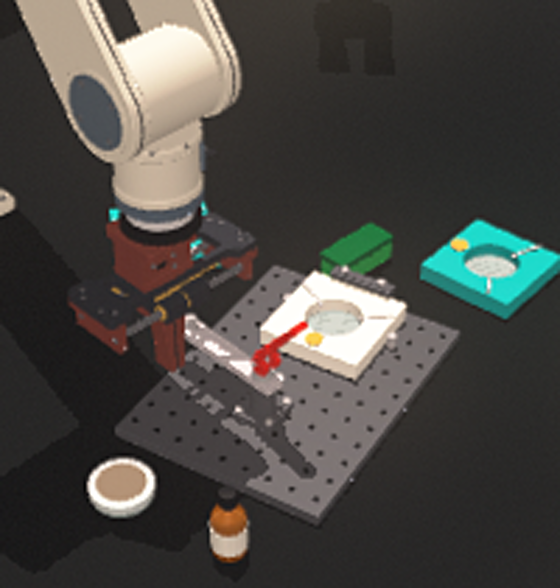

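View pics/t1.png

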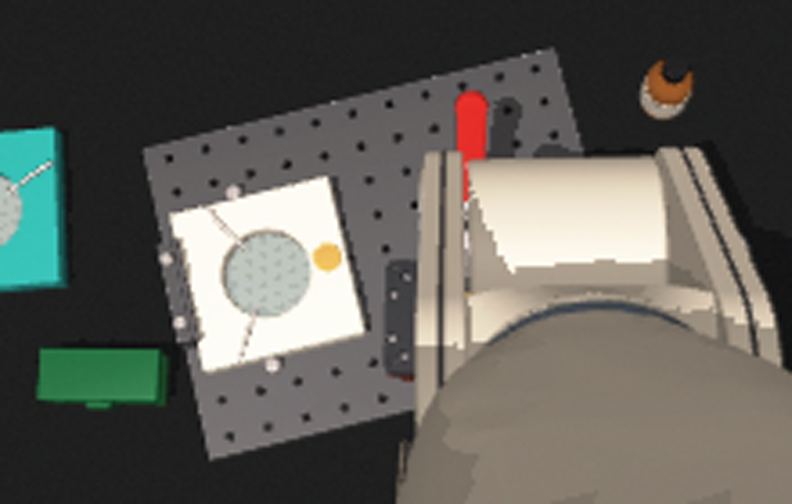

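```bash
python3 - <<'E'
from h import *
col=np.array([573.3,38.3])
p0=np.array([486.7,2.4])
for a in [177.25]+list(np.arange(172,110,-7))+[108,105,103,101.8,100.5,99]:
    t=np.radians(a); s=np.array([np.cos(t),np.sin(t)]); n=np.array([-s[1],s[0]])
    print(a,(col+85*s+24.5*n-p0).round(1),round(np.radians(a-177.25),3))
E
```

```text
177.25 [ 0.5 15.5] 0.0
172 [-1.  23.5] -0.092
165 [-1.8 34.2] -0.214
158 [-1.4 45. ] -0.336
151 [ 0.4 55.7] -0.458
144 [ 3.4 66. ] -0.58
137 [ 7.7 76. ] -0.702
130 [13.2 85.3] -0.825
123 [19.8 93.8] -0.947
116 [ 27.3 101.6] -1.069
108 [ 37.  109.2] -1.209
105 [ 40.9 111.7] -1.261
103 [ 43.6 113.2] -1.296
101.8 [ 45.2 114.1] -1.317
100.5 [ 47. 115.] -1.34
99 [ 49.1 116. ] -1.366
```

```bash
python3 -m creep '[{"tx":0,"ty":10,"tz":0,"rx":0,"ry":0,"rz":0,"fingers":255},{"tx":0,"ty":16,"tz":0,"rx":0,"ry":0,"rz":0,"fingers":255},{"tx":-1,"ty":23,"tz":0,"rx":0,"ry":0,"rz":-0.09,"fingers":255},{"tx":-2,"ty":34,"tz":0,"rx":0,"ry":0,"rz":-0.21,"fingers":255},{"tx":-1.5,"ty":45,"tz":0,"rx":0,"ry":0,"rz":-0.336,"fingers":255},{"tx":0,"ty":56,"tz":0,"rx":0,"ry":0,"rz":-0.458,"fingers":255},{"tx":3,"ty":66,"tz":0,"rx":0,"ry":0,"rz":-0.58,"fingers":255},{"tx":8,"ty":76,"tz":0,"rx":0,"ry":0,"rz":-0.7,"fingers":255},{"tx":13,"ty":85,"tz":0,"rx":0,"ry":0,"rz":-0.825,"fingers":255},{"tx":13,"ty":85,"tz":0,"rx":0,"ry":0,"rz":-0.825,"fingers":255}]'; python3 - <<'E'
from h import *
save(cam("scene"),"s2.png",(170,80,370,290),2.8)
E
```

```text
t: 3.62
ee_pos: [500.0, 88.4, 53.9]
orientation: [-1.461, 0.679, -0.68]
ft_force: [-0.7, -0.2, -0.5]
width: 0.7
```

View pics/s2.png

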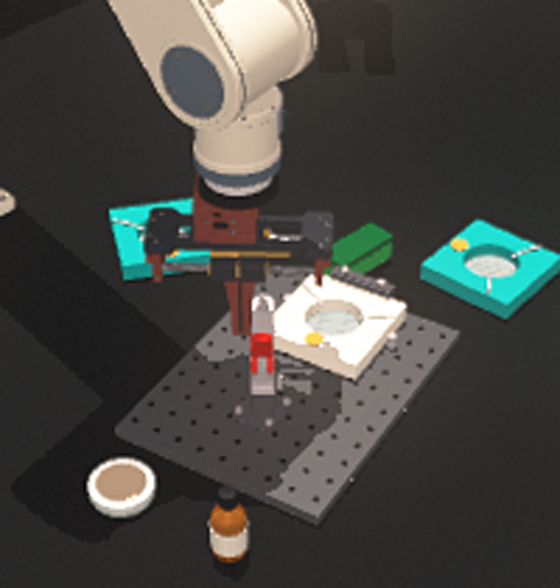

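```bash
python3 -m creep '[{"tx":7,"ty":9,"tz":0,"rx":0,"ry":0,"rz":-0.12,"fingers":255},{"tx":14,"ty":16.5,"tz":0,"rx":0,"ry":0,"rz":-0.24,"fingers":255},{"tx":20,"ty":21.5,"tz":0,"rx":0,"ry":0,"rz":-0.33,"fingers":255},{"tx":24,"ty":24,"tz":0,"rx":0,"ry":0,"rz":-0.38,"fingers":255},{"tx":27,"ty":26,"tz":0,"rx":0,"ry":0,"rz":-0.42,"fingers":255},{"tx":29,"ty":27.2,"tz":0,"rx":0,"ry":0,"rz":-0.45,"fingers":255},{"tx":30.5,"ty":28,"tz":0,"rx":0,"ry":0,"rz":-0.47,"fingers":255},{"tx":30.5,"ty":28,"tz":0,"rx":0,"ry":0,"rz":-0.47,"fingers":255}]'
```

```text
t: 4.68
ee_pos: [530.2, 115.5, 53.7]
orientation: [-1.309, 1.039, -1.039]
ft_force: [-0.9, 1.1, 0.1]
width: 0.5
```

Still moving freely, near 103°. Continue in small steps until the stop force shows.

```bash
python3 -m creep '[{"tx":1,"ty":0.3,"tz":0,"rx":0,"ry":0,"rz":-0.01,"fingers":255},{"tx":2,"ty":0.6,"tz":0,"rx":0,"ry":0,"rz":-0.02,"fingers":255},{"tx":2,"ty":0.6,"tz":0,"rx":0,"ry":0,"rz":-0.02,"fingers":255}]';python3 -m creep '[{"tx":1,"ty":0.2,"tz":0,"rx":0,"ry":0,"rz":0,"fingers":255},{"tx":1,"ty":0.2,"tz":0,"rx":0,"ry":0,"rz":0,"fingers":255}]'
```

```text
t: 5.05
ee_pos: [532.4, 116.2, 53.7]
orientation: [-1.3, 1.054, -1.055]
ft_force: [-1.5, 0.0, -0.5]
width: 0.6
t: 5.3
ee_pos: [533.4, 116.4, 53.7]
orientation: [-1.3, 1.054, -1.055]
ft_force: [-1.2, 0.7, 0.0]
width: 0.3
```

```bash
python3 - <<'E'
from h import *
save(cam("scene"),"s3.png",(220,130,350,250),5)
E
```

```text
(no output)
```

View pics/s3.png

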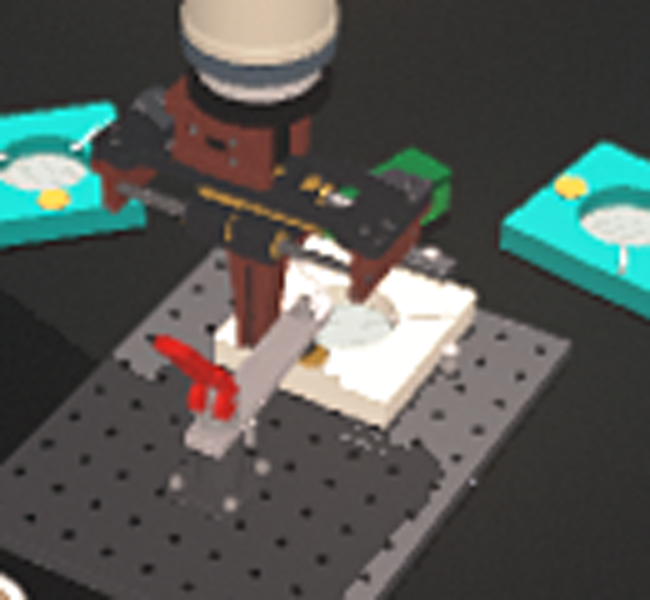

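```bash
for i in 1; do python3 -m creep '[{"tx":1,"ty":0.2,"tz":0,"rx":0,"ry":0,"rz":0,"fingers":255},{"tx":2,"ty":0.4,"tz":0,"rx":0,"ry":0,"rz":0,"fingers":255},{"tx":2,"ty":0.4,"tz":0,"rx":0,"ry":0,"rz":0,"fingers":255}]'; python3 -m creep '[{"tx":1,"ty":0.2,"tz":0,"rx":0,"ry":0,"rz":0,"fingers":255},{"tx":2,"ty":0.4,"tz":0,"rx":0,"ry":0,"rz":0,"fingers":255},{"tx":2,"ty":0.4,"tz":0,"rx":0,"ry":0,"rz":0,"fingers":255}]';done
```

```text
t: 5.72
ee_pos: [535.5, 116.8, 53.7]
orientation: [-1.3, 1.054, -1.055]
ft_force: [-0.8, 0.1, -1.2]
width: 0.2
t: 6.1
ee_pos: [537.4, 117.2, 53.7]
orientation: [-1.3, 1.054, -1.055]
ft_force: [-1.2, -0.0, -0.1]
width: 0.2
```

```bash
python3 -m creep '[{"tx":1,"ty":0.2,"tz":0,"rx":0,"ry":0,"rz":0,"fingers":255},{"tx":2,"ty":0.4,"tz":0,"rx":0,"ry":0,"rz":0,"fingers":255},{"tx":2,"ty":0.4,"tz":0,"rx":0,"ry":0,"rz":0,"fingers":255}]'; python3 -m creep '[{"tx":1,"ty":0.2,"tz":0,"rx":0,"ry":0,"rz":0,"fingers":255},{"tx":1,"ty":0.2,"tz":0,"rx":0,"ry":0,"rz":0,"fingers":255}]'; python3 - <<'E'
from h import *
save(cam("scene"),"s4.png",(220,130,350,250),5)
E
```

```text
t: 6.48
ee_pos: [538.3, 117.5, 53.6]
orientation: [-1.302, 1.056, -1.054]
ft_force: [-5.8, 0.7, 3.7]
width: 0.7
t: 6.72
ee_pos: [538.3, 117.5, 53.5]
orientation: [-1.304, 1.057, -1.053]
ft_force: [-7.5, -0.2, 5.8]
width: 0.8
```

View pics/s4.png

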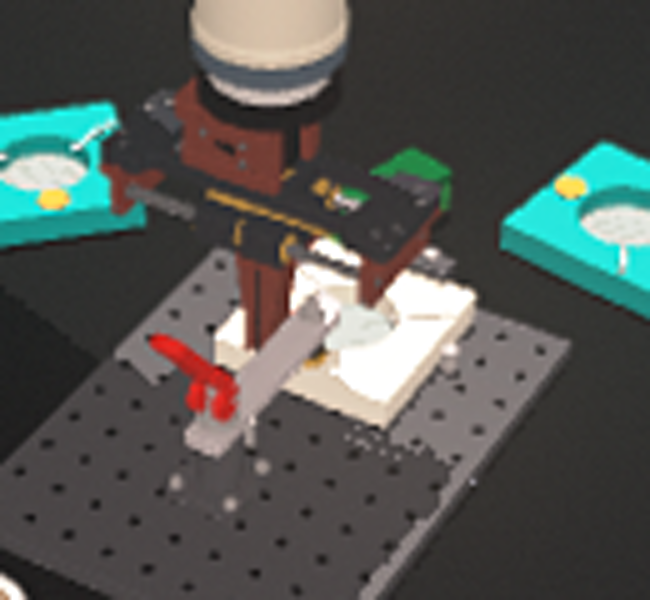

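```bash
python3 -m creep '[{"tx":-8,"ty":-1.6,"tz":0,"rx":0,"ry":0,"rz":0,"fingers":255},{"tx":-20,"ty":-4,"tz":0,"rx":0,"ry":0,"rz":0,"fingers":255},{"tx":-20,"ty":-4,"tz":40,"rx":0,"ry":0,"rz":0,"fingers":255},{"tx":-20,"ty":-4,"tz":90,"rx":0,"ry":0,"rz":0,"fingers":255},{"tx":-20,"ty":-4,"tz":150,"rx":0,"ry":0,"rz":0,"fingers":255},{"tx":-70,"ty":-4,"tz":170,"rx":0,"ry":0,"rz":0,"fingers":255},{"tx":-120,"ty":-4,"tz":170,"rx":0,"ry":0,"rz":0,"fingers":255},{"tx":-120,"ty":-4,"tz":170,"rx":0,"ry":0,"rz":0,"fingers":255}]'; python3 - <<'E'
from h import *
import pickle
d=cam("top");save(d,"t5.png",(140,110,360,250),3.6)
D={"top":d,"scene":cam("scene")};pickle.dump(D,open("d5.pkl","wb"))
save(D["scene"],"s5.png",(220,130,350,250),5)
E
```

```text
t: 7.78
ee_pos: [416.8, 113.3, 223.6]
orientation: [-1.302, 1.055, -1.054]
ft_force: [-0.6, -0.2, 0.2]
width: 0.6
```

View pics/t5.png

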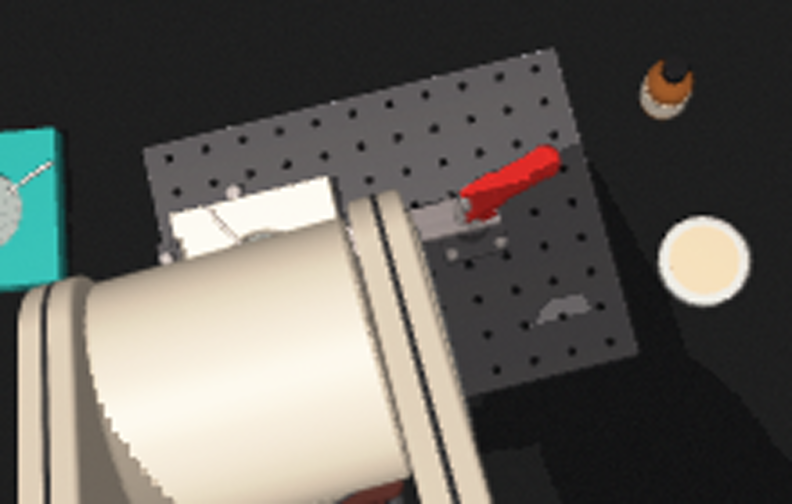

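View pics/s5.png

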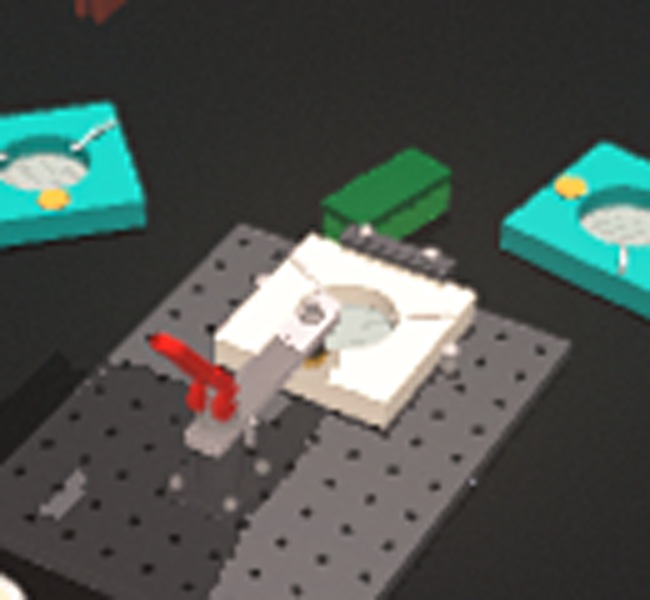

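```bash
python3 - <<'E'
from h import *
import pickle
D=pickle.load(open("d5.pkl","rb"))
c=np.array([573.3,38.3])
p=back(D["scene"],(282.4,192.2),75)[:2]; print("screw",p, np.degrees(np.arctan2(*(p-c)[::-1])),np.hypot(*(p-c)))
q=back(D["top"],(140+550/3.6,110+157/3.6),152)[:2]; print("lev",q,np.degrees(np.arctan2(*(q-c)[::-1])),np.hypot(*(q-c)))
q=back(D["scene"],(220+157/5,130+340/5),152)[:2]; print("levS",q,np.hypot(*(q-c)))
u=np.array([-.205,.979])
p0=np.array(ctrl.get_obs()["ee_pos"]); print(p0)
for th in (55,48,40,32,24,16,8,0):
    t=np.radians(th); e=70*np.cos(t)-8*np.sin(t); z=82+70*np.sin(t)+8*np.cos(t)
    P=np.r_[c-u*(e-10),z+8]; print(th,P.round(1),(P-p0).round(1))
E
```

```text
screw [566.04294885 127.04657462] 94.67483190545168 89.04279475873598
lev [585.06347254  -9.42520155] -76.15354414086235 49.153577180679854
levS [586.07703161 -12.26729991] 52.15653704666997
[420.71429549 113.83497833 224.10943107]
55 [578.1  15.2 151.9] [157.4 -98.6 -72.2]
48 [579.6   8.1 147.4] [ 158.9 -105.8  -76.7]
40 [581.2   0.6 141.1] [ 160.5 -113.2  -83. ]
32 [582.6  -5.9 133.9] [ 161.8 -119.7  -90.2]
24 [583.7 -11.3 125.8] [ 163.  -125.2  -98.3]
16 [584.6 -15.6 117. ] [ 163.9 -129.5 -107.1]
8 [585.2 -18.7 107.7] [ 164.5 -132.5 -116.4]
0 [585.6 -20.4  98. ] [ 164.9 -134.3 -126.1]
```

```bash
python3 - <<'E'
from h import *
import pickle
D=pickle.load(open("d5.pkl","rb"))
c=np.array([573.3,38.3]);d=D["scene"]
for n,a,r,z in [("disc",101.8,100,34.5),("screw",101.8,100,75),("screw97",97,100,75),("screw105",105,100,75),("nose",101.8,121,62.5),("colbase",0,0,12.5),("straptop",0,0,62.5),("tail",101.8,-18,62.5),("foot",101.8,100,37)]:
    t=np.radians(a);print(n,((proj(d,[*(c+r*np.array([np.cos(t),np.sin(t)])),z])[0]-[220,130])*5).round(0))
u=np.array([-.205,.979]);v=np.array([.979,.205]);b=c+60*u
for i in(-1,1):
  for j in(-1,1): print(i,j,((proj(d,[*(b+i*112.5*v+j*150*u),12.5])[0]-[220,130])*5).round(0))
save(d,"s5b.png",(250,170,320,230),10)
E
```

```text
disc [304. 349.]
screw [305. 293.]
screw97 [318. 298.]
screw105 [296. 290.]
nose [323. 290.]
colbase [212. 482.]
straptop [211. 413.]
tail [193. 433.]
foot [304. 345.]
-1 -1 [-54. 506.]
-1 1 [235. 216.]
1 -1 [309. 668.]
1 1 [566. 337.]
```

View pics/s5b.png

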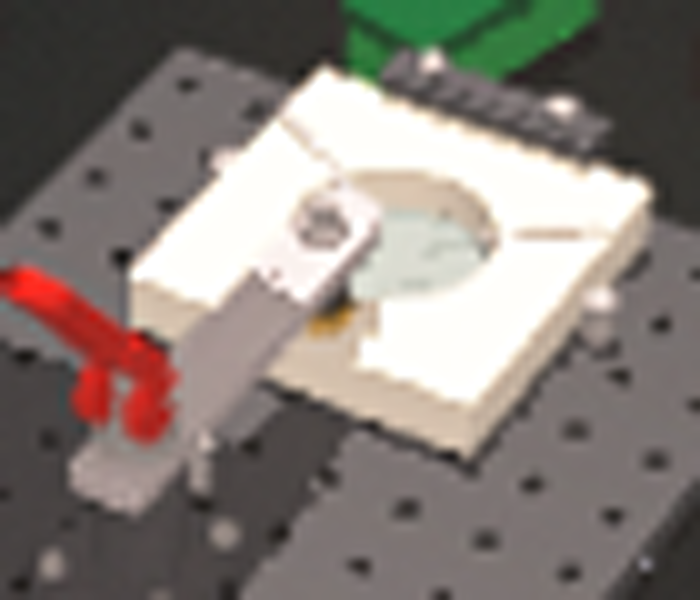

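```bash
python3 -m creep '[{"tx":40,"ty":-25,"tz":0,"rx":0,"ry":0,"rz":0,"fingers":255},{"tx":80,"ty":-50,"tz":0,"rx":0,"ry":0,"rz":0,"fingers":255},{"tx":120,"ty":-75,"tz":0,"rx":0,"ry":0,"rz":0,"fingers":255},{"tx":157,"ty":-98,"tz":-10,"rx":0,"ry":0,"rz":0,"fingers":255},{"tx":157.5,"ty":-98.5,"tz":-30,"rx":0,"ry":0,"rz":0,"fingers":255},{"tx":157.5,"ty":-98.5,"tz":-50,"rx":0,"ry":0,"rz":0,"fingers":255},{"tx":157.5,"ty":-98.5,"tz":-60,"rx":0,"ry":0,"rz":0,"fingers":255},{"tx":157.5,"ty":-98.5,"tz":-60,"rx":0,"ry":0,"rz":0,"fingers":255}]'; python3 - <<'E'
from h import *
save(cam("scene"),"s6.png",(220,130,350,250),5)
E
```

```text
t: 8.88
ee_pos: [578.0, 15.1, 162.8]
orientation: [-1.301, 1.056, -1.054]
ft_force: [-1.5, 0.1, -0.7]
width: 0.3
```

View pics/s6.png

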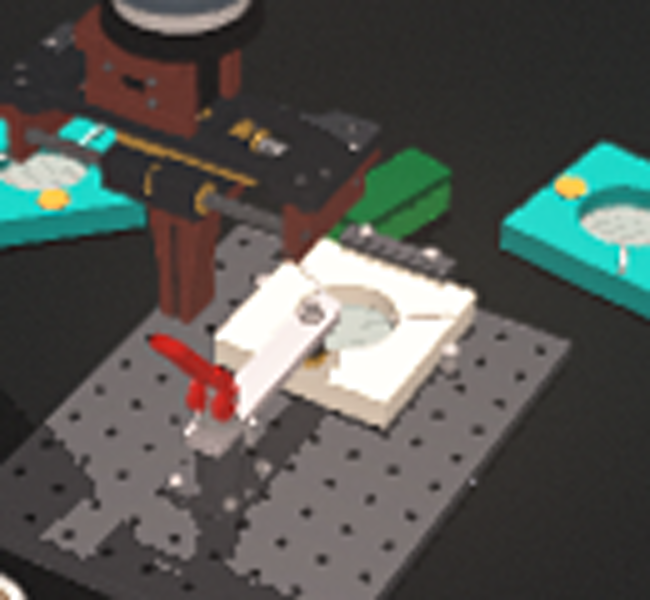

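```bash
python3 -m creep '[{"tx":0,"ty":0,"tz":-6,"rx":0,"ry":0,"rz":0,"fingers":255},{"tx":0,"ty":0,"tz":-12,"rx":0,"ry":0,"rz":0,"fingers":255},{"tx":0.8,"ty":-3.5,"tz":-14.5,"rx":0,"ry":0,"rz":0,"fingers":255},{"tx":1.5,"ty":-7,"tz":-17,"rx":0,"ry":0,"rz":0,"fingers":255},{"tx":2.3,"ty":-11,"tz":-20,"rx":0,"ry":0,"rz":0,"fingers":255},{"tx":3,"ty":-14.5,"tz":-23.5,"rx":0,"ry":0,"rz":0,"fingers":255},{"tx":3.8,"ty":-18,"tz":-27,"rx":0,"ry":0,"rz":0,"fingers":255},{"tx":4.5,"ty":-21,"tz":-31,"rx":0,"ry":0,"rz":0,"fingers":255},{"tx":4.5,"ty":-21,"tz":-31,"rx":0,"ry":0,"rz":0,"fingers":255}]'; python3 - <<'E'
from h import *
save(cam("scene"),"s7.png",(220,130,350,250),5)
E
```

```text
t: 10.05
ee_pos: [582.3, -6.2, 132.3]
orientation: [-1.301, 1.055, -1.055]
ft_force: [0.1, -0.0, 0.2]
width: 0.5
```

View pics/s7.png

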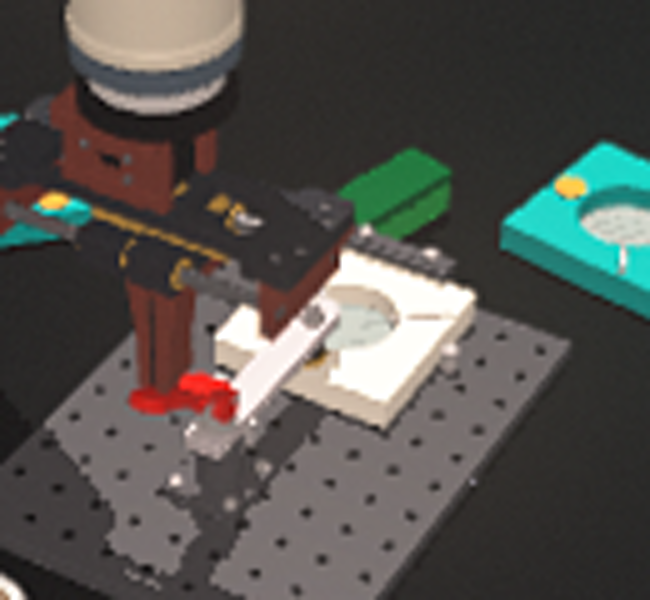

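```bash
python3 -m creep '[{"tx":0.5,"ty":-3,"tz":-4,"rx":0,"ry":0,"rz":0,"fingers":255},{"tx":1,"ty":-5.5,"tz":-8,"rx":0,"ry":0,"rz":0,"fingers":255},{"tx":1.5,"ty":-8,"tz":-12,"rx":0,"ry":0,"rz":0,"fingers":255},{"tx":2,"ty":-10,"tz":-16.5,"rx":0,"ry":0,"rz":0,"fingers":255},{"tx":2.3,"ty":-11.5,"tz":-21,"rx":0,"ry":0,"rz":0,"fingers":255},{"tx":2.5,"ty":-13,"tz":-25,"rx":0,"ry":0,"rz":0,"fingers":255},{"tx":2.8,"ty":-14,"tz":-30,"rx":0,"ry":0,"rz":0,"fingers":255},{"tx":2.8,"ty":-14,"tz":-30,"rx":0,"ry":0,"rz":0,"fingers":255}]'
```

```text
t: 11.1
ee_pos: [585.1, -20.0, 102.2]
orientation: [-1.301, 1.055, -1.055]
ft_force: [-0.1, -0.1, 0.2]
width: 0.6
```

```bash
python3 -m creep '[{"tx":0,"ty":0,"tz":-2,"rx":0,"ry":0,"rz":0,"fingers":255},{"tx":0,"ty":0,"tz":-2,"rx":0,"ry":0,"rz":0,"fingers":255}]'; python3 - <<'E'
from h import *
save(cam("scene"),"s8.png",(220,150,320,240),7)
E
```

```text
t: 11.35
ee_pos: [585.2, -20.1, 100.7]
orientation: [-1.301, 1.054, -1.055]
ft_force: [-1.4, -1.9, 2.3]
width: 0.2
```

View pics/s8.png

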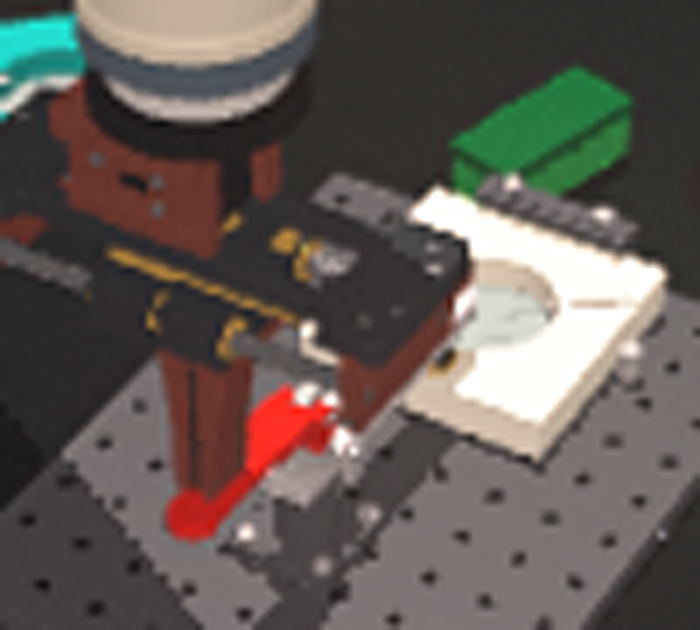

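```bash
python3 -m creep '[{"tx":0,"ty":0,"tz":-1,"rx":0,"ry":0,"rz":0,"fingers":255},{"tx":0,"ty":0,"tz":-2,"rx":0,"ry":0,"rz":0,"fingers":255},{"tx":0,"ty":0,"tz":-2,"rx":0,"ry":0,"rz":0,"fingers":255}]';python3 -m creep '[{"tx":0,"ty":0,"tz":-1,"rx":0,"ry":0,"rz":0,"fingers":255},{"tx":0,"ty":0,"tz":-1,"rx":0,"ry":0,"rz":0,"fingers":255}]';python3 -m creep '[{"tx":0,"ty":0,"tz":-1,"rx":0,"ry":0,"rz":0,"fingers":255},{"tx":0,"ty":0,"tz":-1,"rx":0,"ry":0,"rz":0,"fingers":255}]'
```

```text
t: 11.78
ee_pos: [585.2, -20.0, 98.8]
orientation: [-1.3, 1.054, -1.055]
ft_force: [-0.1, -3.0, 4.4]
width: 0.4
t: 12.02
ee_pos: [585.4, -20.0, 98.1]
orientation: [-1.3, 1.054, -1.055]
ft_force: [-0.3, -4.4, 8.0]
width: 0.1
t: 12.28
ee_pos: [585.5, -20.0, 97.8]
orientation: [-1.3, 1.054, -1.055]
ft_force: [-4.3, -4.7, 14.0]
width: 0.8
```

```bash
python3 -m creep '[{"tx":0,"ty":0,"tz":-1,"rx":0,"ry":0,"rz":0,"fingers":255},{"tx":0,"ty":0,"tz":-1,"rx":0,"ry":0,"rz":0,"fingers":255}]';python3 -m creep '[{"tx":0,"ty":0,"tz":-1,"rx":0,"ry":0,"rz":0,"fingers":255},{"tx":0,"ty":0,"tz":-1,"rx":0,"ry":0,"rz":0,"fingers":255}]'
```

```text
t: 12.52
ee_pos: [585.7, -20.0, 97.5]
orientation: [-1.3, 1.053, -1.056]
ft_force: [-5.3, -4.5, 19.8]
width: 0.2
t: 12.78
ee_pos: [585.8, -20.1, 97.3]
orientation: [-1.3, 1.053, -1.056]
ft_force: [-7.5, -5.1, 27.0]
width: 0.5
```

Firm end stop (6–7 N per mm of command, hardly any motion). Retract upward and look.

```bash
python3 -m creep '[{"tx":0,"ty":0,"tz":5,"rx":0,"ry":0,"rz":0,"fingers":255},{"tx":0,"ty":0,"tz":20,"rx":0,"ry":0,"rz":0,"fingers":255},{"tx":0,"ty":0,"tz":60,"rx":0,"ry":0,"rz":0,"fingers":255},{"tx":0,"ty":0,"tz":120,"rx":0,"ry":0,"rz":0,"fingers":255},{"tx":-50,"ty":0,"tz":130,"rx":0,"ry":0,"rz":0,"fingers":255},{"tx":-80,"ty":-50,"tz":130,"rx":0,"ry":0,"rz":0,"fingers":255},{"tx":-110,"ty":-100,"tz":130,"rx":0,"ry":0,"rz":0,"fingers":255},{"tx":-130,"ty":-150,"tz":130,"rx":0,"ry":0,"rz":0,"fingers":255},{"tx":-150,"ty":-200,"tz":130,"rx":0,"ry":0,"rz":0,"fingers":255},{"tx":-150,"ty":-200,"tz":130,"rx":0,"ry":0,"rz":0,"fingers":255}]'; python3 - <<'E'
from h import *
import pickle
D={n:cam(n) for n in("scene","top")};pickle.dump(D,open("d9.pkl","wb"))
save(D["scene"],"s9.png",(220,150,320,240),7);save(D["top"],"t9.png",(140,110,360,250),3.6)
c=np.array([573.3,38.3])
for n,a,r,z in [("leverend up",-78.2,78,90),("screw",101.8,100,72.5),("nose",101.8,121,60)]:
    t=np.radians(a);P=[*(c+r*np.array([np.cos(t),np.sin(t)])),z]
    print(n,((proj(D["top"],P)[0]-[140,110])*3.6).round(0),((proj(D["scene"],P)[0]-[220,150])*7).round(0))
E
```

```text
t: 14.02
ee_pos: [434.0, -222.0, 225.0]
orientation: [-1.298, 1.058, -1.058]
ft_force: [0.2, 0.0, 0.7]
width: 0.5
leverend up [589. 174.] [180. 506.]
screw [320. 246.] [427. 275.]
nose [291. 257.] [453. 271.]
```

View pics/s9.png

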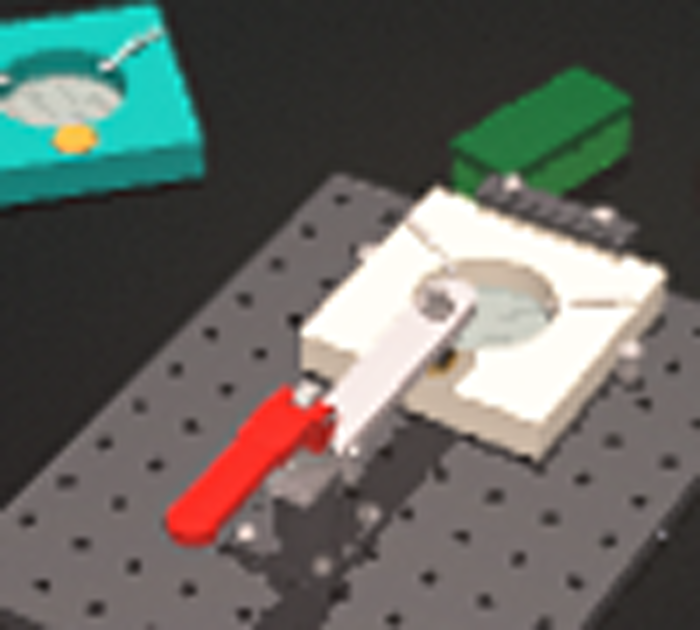

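View pics/t9.png

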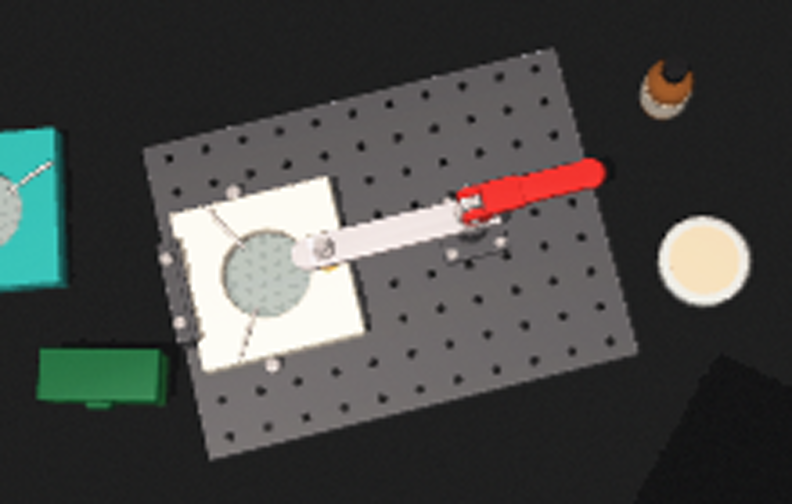

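```bash
python3 - <<'E'
from h import *
import pickle
D=pickle.load(open("d9.pkl","rb"));D0=pickle.load(open("d0.pkl","rb"))
def ang(d,m,z,roi):
    x0,y0,x1,y1=roi; ys,xs=np.nonzero(m[y0:y1,x0:x1]); P=np.array([back(d,(x+x0,y+y0),z)[:2] for x,y in zip(xs,ys)])
    c=P.mean(0);w=np.linalg.svd(P-c)[2][0]; return len(P),c.round(1),np.degrees(np.arctan2(w[1],w[0]))%180
d=D["top"];im=np.array(d["pixels"]).astype(int);b,g,r=im[...,0],im[...,1],im[...,2]
print("lever",ang(d,(r>150)&(g<90),90,(275,145,315,175)))
# board vs: fit board edge via corners at 2 images
def edge(d,p,q,z): A=back(d,p,z);B=back(d,q,z);v=(B-A)[:2];return np.degrees(np.arctan2(v[1],v[0]))%180
f=lambda x,y:(140+x/3.6,110+y/3.6)
print("board",edge(d,f(144,149),f(553,48),12.5),edge(d,f(210,459),f(637,352),12.5))
m=(r>165)&(abs(r-g)<25)&(b>150)
print("strap",ang(d,m,60,(235,168,266,182)))
save(d,"t9b.png",(215,155,315,190),8)
s0=D0["top"]["pixels"].astype(int) if hasattr(D0["top"]["pixels"],"astype") else np.array(D0["top"]["pixels"]).astype(int)
df=np.abs(im-s0).max(2)
for n,(x0,y0,x1,y1) in dict(bottle=(312,122,336,146),dish=(318,165,352,200),box=(145,200,190,225),chamT=(188,157,225,172),chamB=(190,195,240,215)).items(): print(n,(df[y0:y1,x0:x1]>40).sum())
E
```

```text
lever (264, array([584.6,  -7.1]), np.float64(103.14134550921708))
board 102.18456058820523 102.22199630496122
strap (279, array([563.6,  87.8]), np.float64(100.4390900139661))
bottle 0
dish 0
box 0
chamT 2
chamB 0
```

View pics/t9b.png

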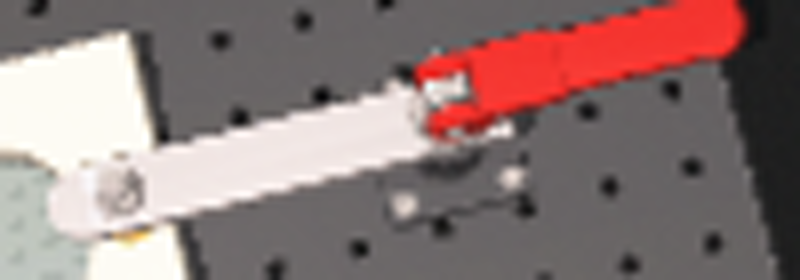

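```bash
python3 - <<'E'
from h import *
from scipy.spatial.transform import Rotation as R
d=cam("wrist");o=ctrl.get_obs()
Rc=cv2.Rodrigues(np.array(d["rvec"],float))[0];t=np.array(d["tvec"]).ravel();C=-Rc.T@t
print("cam",C-o["ee_pos"],"fwd",Rc[2],"K",np.array(d["intrinsics"])[0])
print(back(d,(256,192),40))
for uv in[(256,20),(256,192),(100,100),(400,100)]: print(uv,(back(d,uv,60)-o["ee_pos"]).round(0))
E
```

```text
cam [-17.29057302  80.39130791 153.86834121] fwd [ 0.06176438 -0.29772436 -0.95265175] K [332.18462451   0.         258.36830358]
[ 437.40725055 -245.00260009   40.        ]
(256, 20) [ -31.  133. -165.]
(256, 192) [   1.  -20. -165.]
(100, 100) [-158.   38. -165.]
(400, 100) [ 113.   95. -165.]
```

```bash
python3 -m creep '[{"tx":36,"ty":50,"tz":0,"rx":0,"ry":0,"rz":0,"fingers":255},{"tx":65,"ty":100,"tz":0,"rx":0,"ry":0,"rz":0,"fingers":255},{"tx":95,"ty":150,"tz":0,"rx":0,"ry":0,"rz":0,"fingers":255},{"tx":120,"ty":195,"tz":0,"rx":0,"ry":0,"rz":0,"fingers":255},{"tx":140,"ty":230,"tz":0,"rx":0,"ry":0,"rz":0,"fingers":255},{"tx":140,"ty":230,"tz":0,"rx":0,"ry":0,"rz":0,"fingers":255},{"tx":140,"ty":230,"tz":0,"rx":0,"ry":0,"rz":0,"fingers":255}]'; python3 - <<'E'
from h import *
import pickle
d=cam("wrist");pickle.dump(d,open("dw.pkl","wb"));save(d,"w9.png",s=1.5)
E
```

```text
t: 15.05
ee_pos: [574.5, 11.3, 224.4]
orientation: [-1.302, 1.054, -1.052]
ft_force: [0.2, -1.3, -0.2]
width: 0.5
```

View pics/w9.png

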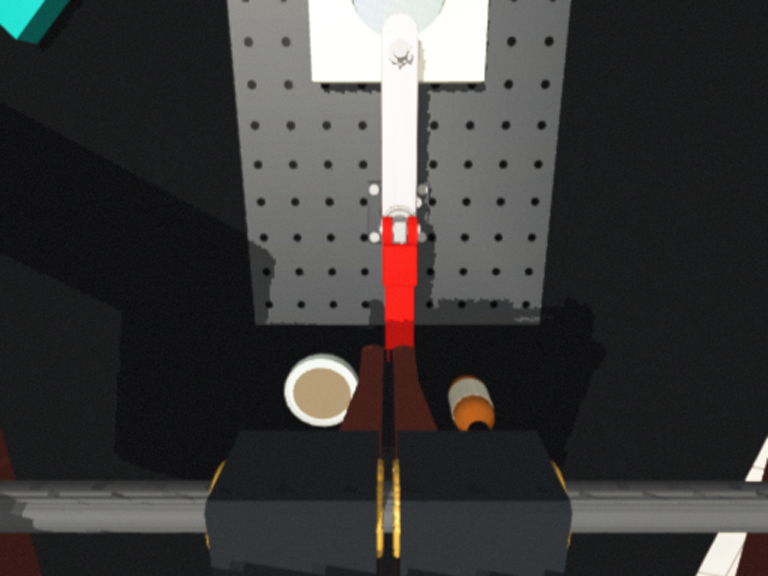

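```bash
python3 - <<'E'
from h import *
import pickle
d=pickle.load(open("dw.pkl","rb"))
b=lambda x,y,z:back(d,(x/1.5,y/1.5),z)[:2]
a=lambda p,q:np.degrees(np.arctan2(*(q-p)[::-1]))
print("boardL",a(b(257,324,12.5),b(231,25,12.5)),"R",a(b(541,323,12.5),b(569,25,12.5)))
print("strapL",a(b(382,190,60),b(382,40,60)),"R",a(b(417.5,190,60),b(418,40,60)),"lever L",a(b(386,340,90),b(383,250,90)),"R",a(b(413,340,90),b(417,250,90)))
E
```

```text
boardL 102.08292611042785 R 102.37873255802101
strapL 101.82395287681332 R 102.87356862217207 lever L 103.72207750262321 R 100.5653031945996
```

```bash
python3 -c "
from workcell import ctrl
print(ctrl.close_job())"
```

```text
the job is handed in; nothing more can be done
None
```

The chamber is clamped. I swung the strap round with the closed fingers until it met its stop, where the push force rose from about 1.5 N to 7.5 N. Only then did I press the red lever down until it was level and the force rose to 27 N with almost no further motion. The job was handed in at about 15 s, with the gripper clear of everything.

**Strap alignment:** in the wrist picture the strap lies at 102.3° and the board's +y at 102.2°, so it is at its stop. The rougher fits in the top picture read 100.4° for the strap and 103.1° for the lever. I trusted the wrist view because the top fits were blurred by visible side faces and the white chamber.

**Lever and foot:** the lever is down and its end is where the level position predicts. I did not measure the foot's contact with the disc directly. It is inferred from the lever position, the end-stop force and the strap showing slightly lower in the picture.

**Other things:** the dish, bottle and slide box show no pixel change from the start in the top view. The chamber's edges show almost none.

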